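Clear and hold the sprung lid of the cuttings bin

TASK

Take the tall candle off the lid of the cuttings bin without tipping it over, stand it upright on the bottom of the empty holder (lower it, do not drop it) and let go of it. Then raise the sprung lid by its bar until it is clearly past its balance point (5 to 10 degrees, never flying fully open), ease it back to about 10 degrees below that point, and keep holding it still there so that cuttings can be swept in: finish while holding the lid. Leave the pin tub, the short candle and the ribbon spool where they are.

Things in the scene. Friction and masses are not known exactly. Their poses are not given: they have to be found in the camera images.
- bin: open plywood bin fixed to the bench, 200 mm (its x) by 260 mm (its y) and 100 mm high; origin at the centre of its underside on the bench; its front faces its own -x, towards the robot; z up. The lid lies on its top (lid top 114 mm above the bench when shut).
- lid_axis (a point): mid-point of the lid's hinge line, on the bin's far top edge (100 mm along the bin's +x from the bin's origin and 100 mm up). The hinge line runs along the bin's y.
- lid_bar (a point): middle of the lid's round steel grip bar, 12 mm thick, 180 mm long, along the bin's y, 240 mm in front of the hinge line and 7 mm above it when shut; moves with the lid. Its centre is 44 mm in front of the lid's edge, with a 10 mm rod at each end, so fingers can close on it from above, one in front, one behind. It turns easily in the grip, so the hand can keep pointing down as the lid swings.
- lid (a joint): lid angle in rad: 0 shut and level (its start), grows as the front edge rises, 1.5 at the open stop. The 0.9 kg wooden lid has a helper spring: its balance point is at 0.95 rad (54 degrees). Below it the lid falls shut (about 1.4 N at the bar when nearly shut, 0.5 N at 10 degrees below balance), above it the spring throws it open. Almost no friction.
- candle_mid (a point): centre (half-way up) of the tall slim wax candle: round, 24 mm thick, 150 mm tall, about 60 g, flat foot, own z up along it. It starts standing on the lid. Its top is 75 mm above this point; grip it in the upper half, since standing in the holder only its top 67 mm shows and this point is 92 mm above the holder's foot.
- holder: white ceramic candle holder, loose, about 0.6 kg: a round foot of 84 mm, 12 mm thick, and a straight tube on it, 54 mm outside and 44 mm inside at the mouth (43 mm at the bottom), mouth 100 mm above the bench, inner floor 17 mm above the bench; origin at the centre of its underside, z up.
- tub: clear round plastic tub of steel pins, 104 mm across, 55 mm high, loose; not to be moved; origin at the centre of its underside
- pillar: short thick wax candle, 60 mm across, 66 mm high, loose; not to be moved; origin at the centre of its underside
- spool: ribbon spool lying flat, 80 mm across, 38 mm high, loose; not to be moved; origin at the centre of its underside

How it is judged (in metres and radians):
On the way, in this order (a step that is already met when the one before it is completed fails the run):
1. the tall candle stands in the holder on its bottom, upright and released, the lid still shut (horizontal distance between candle_mid and holder below 0.02 m and z of candle_mid in the frame of holder between 0.08 and 0.102 m and angle between candle_mid's own z axis and vertical below 0.27 rad and angle between holder's own z axis and vertical below 0.12 rad and contact force between the fingers and candle below 0.05 N and linear speed of candle below 0.03 m/s and value of joint lid below 0.1 rad), for 0.2 s.
2. the lid is raised past its balance point (above 1.0 rad) (value of joint lid above 1 rad), for 0.15 s.
At the end, for the whole second after the job is handed in: Fingers still hold the lid, at rest, at 0.66 to 0.90 rad (3 to 17 degrees below balance), pressing with over 0.1 N; the tall candle stands on the bottom of the upright holder (centre 80 to 102 mm above its foot, within 20 mm of its axis, lean under 0.27 rad), not touched by the fingers (value of joint lid between 0.66 and 0.9 rad and velocity of joint lid between -0.05 and 0.05 rad/s and contact force between the fingers and lid above 0.1 N and horizontal distance between candle_mid and holder below 0.02 m and z of candle_mid in the frame of holder between 0.08 and 0.102 m and angle between candle_mid's own z axis and vertical below 0.27 rad and angle between holder's own z axis and vertical below 0.12 rad and contact force between the fingers and candle below 0.05 N); the arm keeps its last pose, push and grip.
It fails at once if the tall candle tipped over (angle between candle_mid's own z axis and vertical above 0.7 rad).
It fails at once if the candle dropped into the holder (over 0.7 m/s) (horizontal distance between candle_mid and holder below 0.025 m and z of candle_mid in the frame of holder below 0.17 m and linear speed of candle above 0.7 m/s).
It fails at once if the lid flew open (above 1.35 rad) (value of joint lid above 1.35 rad).
It fails at once if the pin tub, short candle or spool was moved by over 30 mm (distance of any of tub, pillar, spool from where it was at the start of the episode above 0.03 m).
It also fails if it takes over 64 s, if anything falls off the work surface, if the arm or the gripper's body presses on something with over 40 N, if the wrist force passes 120 N, or if a joint passes its speed limit or range.

ROBOT

A 6-joint arm with a two-finger parallel gripper is mounted at the origin on the work surface. World frame = base frame: x ahead of the robot, y to its left, z up, the work surface at z = 0. Lengths are in mm, angles in rad, forces in N, time in s.
With the tool pointing down it reaches from about 275 to 725 mm from the base axis. Payload 5.6 kg.
Tool frame: the origin (TCP) lies midway between the tips of the shut fingers; the grasp point (between the pads) lies 19 mm behind it (bot.pinch_z is the distance from the TCP to the grasp point, in mm); z points along the fingers, y is the line along which they close (so a half turn about z gives the same grasp; the last joint's range is limited). The gripper opens to 85 mm and grips with 20 to 120 N. Pads are 22 mm wide; open, the fingers measure 114 mm over their backs; the gripper's body (76 mm by 85 mm) begins 54 mm behind the grasp point. The pads swing forward as they close: fully open they stand 13 mm farther back than shut.
Start: joints at [-0.885, 0.255, 0.108, 0, -1.424, -0.285], TCP at [214.604, -506.397, 231.283] pointing down, gripper open.
Joint ranges: [-2.95, 2.95], [-1.21, 1.97], [-1.09, 1.5], [-2.87, 1.71], [-2.94, -0.07], [-3.05, 3.05]. Speed limits (rad/s): [2.57, 2.57, 3.14, 3.14, 3.14, 3.14].

INTERFACE

Orientations are given as a rotation vector (axis times angle).
In Python, from plant import bot gives the robot as it stands. The module is installed in compiled form; this text tells all that it offers.
- The arm moves only by the tool arm_command, never from a script. Its argument "targets" is a list that holds one entry, the list of rows, each a list of 4 numbers: the shift along the world's x, y, z in cm, then the turn about the world's z in degrees. A call has 1 to 10 rows; each row shifts and turns the commanded pose from where the row before left it; what a row does not reach is not made up. A row lasts 1/8 s, in which the tool goes at most 62.5 mm and 10.7 degrees, less where a joint would pass 70% of its speed; a pose out of reach is approached as far as the arm can. A call with a gripper value outside its range is refused whole. "hand" is the finger opening in cm, from 0 to 8.54, set as the call begins (left out, the last holds). The fingers move at their own pace and stop on an object; "newtons" is the grip in N (left out, the last holds). Time passes only in rows, so rows that do not move let the fingers close. It gives the time, the measured TCP pose, the force, the opening and the grip force at its end, in the units of the state.
- bot.get_state(): the state, without advancing time (a new reading comes with each control period).
- bot.capture(name): name is "side" or "top"; returns a dict with "img" (384x512x3 uint8, red, green, blue), "depth" (384x512 float32, mm along the optical axis (not along the pixel's ray), 0 where there is no reading), "K" (3x3 intrinsics, pixels), "R" (3x3) and "t" (3): a world point X has camera coordinates R X + t. Camera axes: x right, y down, z forward; pixel columns grow to the right and rows downward; lengths in mm; the calibration is good to about 2 mm. A picture is of the moment at which its call begins.
- bot.finish_job(): hands the job in; it is judged then, once.
The state is a dict: "clock": time; "joint_pos": joint angles; "qvel": joint speeds; "joint_torque": joint torques, N m; "position": TCP position; "ee_rot": TCP orientation; "ft_force": force on the tool from outside, world axes, zero at the start; "moment": the same for the moment, N m; "opening": finger opening in mm; "grasp_force": force on a finger pad.
Only numpy, scipy, OpenCV 4.12 (cv2) and the standard library are available. Lean on these libraries where they do the work, as an engineer would, in place of code of your own. Each camera call takes 0.05 s, during which the arm holds its last target. There are 200 camera calls.

## Working session

There is one attempt and no reset: what is moved stays moved. The work goes in short steps, Python scripts to look and compute and a tool call to move; the robot and the scene stay as the last step left them, time stands still between calls to the robot, and variables do not carry over. Pictures are saved under pics/ and viewed, at most 10 in all, crops included, and the job is handed in when it is done.

Besides the shell and the picture viewer there is one more tool, called after ">>>" in YAML: its name, and indented under it one key for each argument. arm_command: Moves the arm, as the interface text tells. Its arguments: {"type":"object","properties":{"targets":{"type":"array"},"hand":{"type":"number"},"newtons":{"type":"number"}},"required":["targets"]}

```bash
mkdir -p pics; python3 - <<'E'
from plant import bot
import cv2,numpy as np
s=bot.get_state();print(s['clock'],s['position'],s['ee_rot'],s['opening'])
for n in('top','side'):
    c=bot.capture(n);np.savez(f'{n}0.npz',**c);cv2.imwrite(f'pics/{n}0.png',c['img'][:,:,::-1])
    print(n,c['K'].round(1).tolist(),c['R'].round(3).tolist(),c['t'].round(1))
E
```

```text
0.0 [ 214.4584238  -505.92305706  230.37648692] [ 6.25174206e-01 -3.07830881e+00 -2.96368738e-03] 85.48999455214222
top [[376.3, 0.0, 251.7], [0.0, 376.3, 194.5], [0.0, 0.0, 1.0]] [[-0.027, -0.999, 0.021], [-0.997, 0.025, -0.078], [0.077, -0.023, -0.997]] [  -5.6  584.4 1262.2]
side [[388.6, 0.0, 251.2], [0.0, 388.6, 183.5], [0.0, 0.0, 1.0]] [[-0.853, -0.521, -0.013], [-0.386, 0.648, -0.657], [0.35, -0.556, -0.754]] [504.2 319.3 977.3]
```

View pics/top0.png

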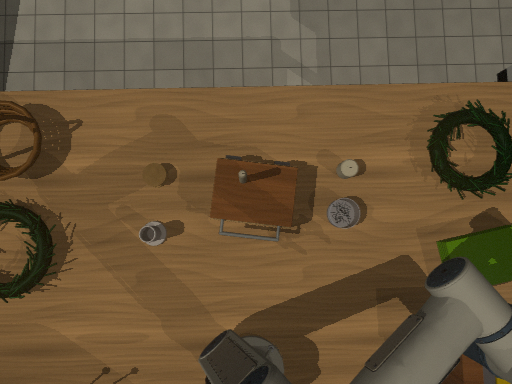

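View pics/side0.png

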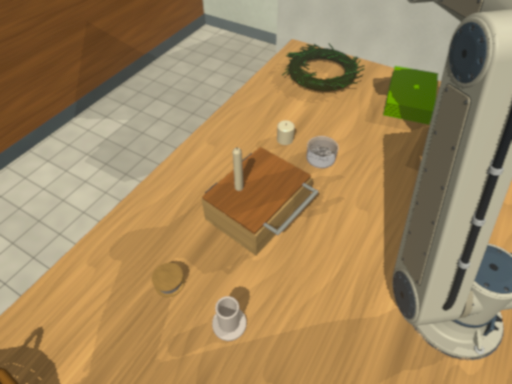

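The top view shows the candle top at about (242,175), the holder mouth at (152,231), the bar from (221,233) to (278,239), the tub at (344,212), the pillar at (348,168) and the spool at (155,174). In the side view the candle runs from (238,152) to (239,188), and the holder mouth is at (228,306).

```bash
cat > h.py <<'E'
import numpy as np,cv2
def load(n): return dict(np.load(n))
def ray(c,uv,z):
    "pixel onto plane of height z (mm)"
    d=c['R'].T@np.linalg.solve(c['K'],[uv[0],uv[1],1.]); o=-c['R'].T@c['t']
    return o+d*(z-o[2])/d[2]
def cloud(c):
    h,w=c['depth'].shape; v,u=np.mgrid[:h,:w]
    p=np.stack([u,v,np.ones_like(u)],-1)@np.linalg.inv(c['K']).T*c['depth'][...,None]
    return (p-c['t'])@c['R']
E
python3 - <<'E'
from h import *
for n in('top','side'):
    c=load(n+'0.npz');P=cloud(c);Z=P[...,2]
    def blob(name,box,lo,hi,h):
        x0,y0,x1,y1=box;m=np.zeros(Z.shape,bool);m[y0:y1,x0:x1]=((Z>lo)&(Z<hi)&(c['depth']>0))[y0:y1,x0:x1]
        v,u=np.nonzero(m)
        if len(u)==0: print(n,name,'none');return
        (cu,cv),r=cv2.minEnclosingCircle(np.stack([u,v],1).astype(np.float32))
        print(n,name,len(u),'c',round(cu,1),round(cv,1),'r',round(r,1),'ray',ray(c,(cu,cv),h).round(0)[:2],'med',np.median(P[m],0).round(0))
    B={'top':dict(candle=(225,160,260,195),holder=(130,210,175,255),tub=(320,190,370,235),pillar=(330,150,370,190),spool=(135,155,180,195)),
       'side':dict(candle=(225,140,255,200),holder=(205,285,255,345),tub=(300,130,345,175),pillar=(270,115,300,150),spool=(145,255,190,300))}[n]
    blob('candle',B['candle'],245,285,264);blob('holder',B['holder'],85,115,100)
    blob('tub',B['tub'],40,70,55);blob('pillar',B['pillar'],55,80,66);blob('spool',B['spool'],28,50,38)
    if n=='side': blob('candle-all',B['candle'],130,290,189)
    # bar ; lid
    m=((Z>85)&(Z<135)&(c['depth']>0)); 
    x0,y0,x1,y1=(195,145,315,250) if n=='top' else (190,140,330,260)
    k=np.zeros_like(m);k[y0:y1,x0:x1]=m[y0:y1,x0:x1]
    hsv=cv2.cvtColor(c['img'],cv2.COLOR_RGB2HSV)
    lid=k&(hsv[...,1]>90)&(Z>106);q=P[lid][:,:2].astype(np.float32)
    r=cv2.minAreaRect(q);print(n,'lid',lid.sum(),[np.round(a,1) for a in r],cv2.boxPoints(r).round().tolist())
    bar=k&(hsv[...,1]<70);lab=cv2.connectedComponentsWithStats(bar.astype(np.uint8))
    for i in range(1,lab[0]):
        if lab[2][i,4]>25:
            v,u=np.nonzero(lab[1]==i);q=np.array([ray(c,a,113)[:2] for a in zip(u,v)],np.float32)
            r=cv2.minAreaRect(q);print('bar?',len(u),[np.round(a,1) for a in r],cv2.boxPoints(r).round().tolist())
E
```

```text
top candle 61 c 242.1 173.8 r 4.3 ray [624.  10.] med [624.  10. 260.]
top holder 101 c 147.1 233.7 r 8.9 ray [462. 315.] med [462. 318.  99.]
top tub 150 c 343.8 212.9 r 15.8 ray [ 512. -325.] med [ 514. -342.   53.]
top pillar 251 c 348.7 167.5 r 9.0 ray [ 663. -346.] med [ 663. -346.   65.]
top spool 438 c 153.9 174.3 r 11.9 ray [660. 307.] med [661. 307.  38.]
top lid 4831 [array([560.8, -22. ]), array([260.2, 242.5]), np.float64(81.7)] [[422.0, -133.0], [662.0, -168.0], [700.0, 89.0], [460.0, 124.0]]
bar? 35 [array([698.4,  35.7]), array([42.3,  8.2]), np.float64(82.2)] [[691.0, 15.0], [700.0, 14.0], [705.0, 56.0], [697.0, 57.0]]
bar? 34 [array([ 676.1, -118.6]), array([44.9,  7.9]), np.float64(82.2)] [[669.0, -140.0], [677.0, -141.0], [683.0, -97.0], [675.0, -96.0]]
bar? 251 [array([465.1,  -8.3]), array([187.3,  47.9]), np.float64(81.5)] [[427.0, -97.0], [475.0, -104.0], [503.0, 81.0], [455.0, 88.0]]
side candle 81 c 237.5 152.3 r 5.3 ray [616.  20.] med [619.  16. 259.]
side holder 225 c 227.1 308.5 r 12.5 ray [458. 320.] med [459. 319.  98.]
side tub 245 c 322.5 147.0 r 15.6 ray [ 508. -322.] med [ 509. -328.   49.]
side pillar 173 c 286.0 126.5 r 8.4 ray [ 656. -340.] med [ 657. -341.   65.]
side spool 693 c 166.9 276.4 r 15.9 ray [657. 309.] med [657. 309.  38.]
side candle-all 332 c 238.5 166.5 r 19.6 ray [628.   1.] med [618.  18. 208.]
side lid 4582 [array([558.2, -20.8]), array([262.6, 243.1]), np.float64(81.6)] [[419.0, -133.0], [659.0, -169.0], [698.0, 91.0], [457.0, 127.0]]
bar? 338 [array([461.5,  -3. ]), array([189.7,  49.3]), np.float64(81.7)] [[423.0, -93.0], [472.0, -100.0], [500.0, 87.0], [451.0, 94.0]]
```

>>> arm_command:
  targets:
    - [[3.4,4.3,0.9,5.86],[3.4,4.3,0.9,5.86],[3.4,4.3,0.9,5.86],[3.4,4.3,0.9,5.86],[3.4,4.3,0.9,5.86],[3.4,4.3,0.9,5.86],[3.4,4.3,0.9,5.86],[3.4,4.3,0.9,5.86],[3.4,4.3,0.9,5.86],[3.4,4.3,0.9,5.86]]
  hand: 8.5
  newtons: 30

```text
clock: 1.35
position: [555.3, -74.7, 321.2]
ee_rot: [2.056, -2.375, -0.001]
ft_force: [-0.3, -0.9, 0.9]
opening: 84.7
grasp_force: 0.0
```

>>> arm_command:
  targets:
    - [[3.3,4.4,-0.5,0],[3.2,4.4,-0.5,0],[0,0,0,0],[0,0,0,0]]

```text
clock: 1.85
position: [619.5, 11.5, 310.9]
ee_rot: [2.052, -2.378, -0.0]
ft_force: [0.5, -0.1, -0.2]
opening: 84.8
grasp_force: 0.0
```

```bash
python3 - <<'E'
from plant import bot
import cv2,numpy as np
print(bot.get_state()['position'])
c=bot.capture('side');np.savez('side1.npz',**c)
cv2.imwrite('pics/side1.png',cv2.resize(c['img'][60:260,130:380,::-1],None,fx=3,fy=3,interpolation=cv2.INTER_CUBIC))
E
```

```text
[619.51454645  11.52984648 310.85246826]
```

View pics/side1.png

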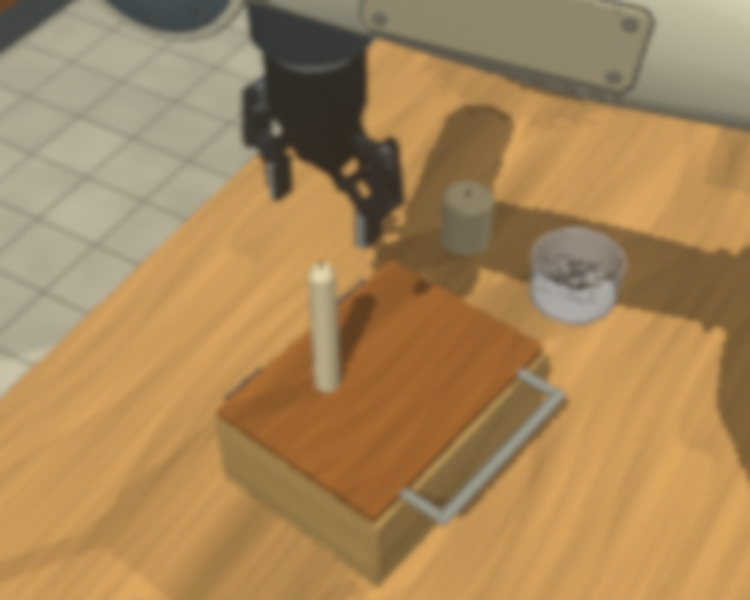

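The fingers straddle the candle: the tips are at crop (280,190) and (368,240), and the candle top is midway between and below them at (322,272). I'll go down and close.

>>> arm_command:
  targets:
    - [[0.1,0.15,-2.5,0],[0,0,-2.5,0],[0,0,-2.5,0],[0,0,-2.3,0],[0,0,0,0],[0,0,0,0]]

```text
clock: 2.65
position: [621.0, 12.3, 215.1]
ee_rot: [-2.05, 2.378, -0.003]
ft_force: [-0.5, -0.3, 1.2]
opening: 85.1
grasp_force: 0.0
```

>>> arm_command:
  targets:
    - [[0,0,0,0],[0,0,0,0],[0,0,0,0],[0,0,0,0],[0,0,0,0],[0,0,0,0],[0,0,0,0],[0,0,0,0]]
  hand: 1.5
  newtons: 30

```text
clock: 3.65
position: [620.6, 13.1, 213.2]
ee_rot: [2.052, -2.379, -0.0]
ft_force: [0.5, -0.0, -1.2]
opening: 22.9
grasp_force: 31.9
```

```bash
python3 - <<'E'
from plant import bot
import cv2,numpy as np
s=bot.get_state();print(s['position'],s['opening'],s['grasp_force'],s['ft_force'])
c=bot.capture('side');np.savez('side2.npz',**c)
cv2.imwrite('pics/side2.png',cv2.resize(c['img'][60:260,130:380,::-1],None,fx=3,fy=3,interpolation=cv2.INTER_CUBIC))
E
```

```text
[620.59703714  13.13059704 213.22278837] 22.92584876020892 31.898023635149002 [ 0.51101842 -0.0136254  -1.1506709 ]
```

View pics/side2.png

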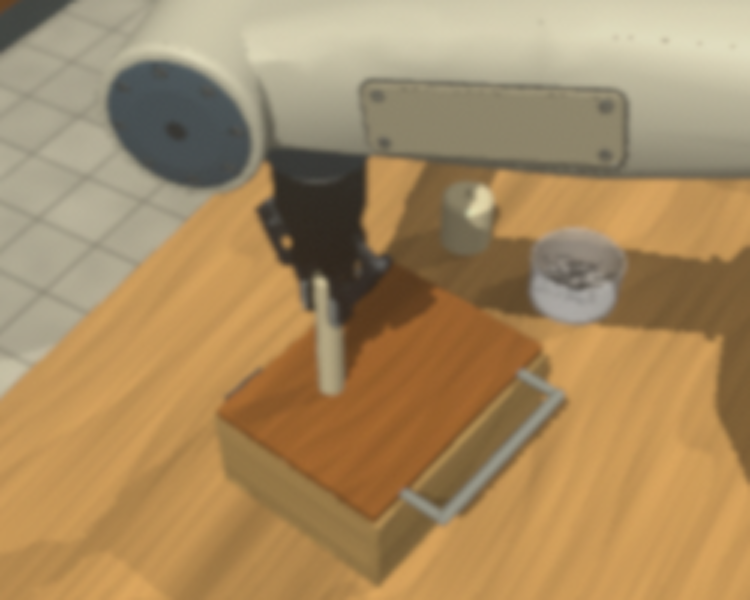

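The candle is gripped (opening 22.9 mm) and still upright, with its foot at crop (331,392). Next I lift it and carry it over the holder.

>>> arm_command:
  targets:
    - [[0,0,1.5,0],[0,0,2.5,0],[-1.6,3.0,0.3,0],[-2.2,4.2,0,0],[-2.7,5.1,0,0],[-2.7,5.1,0,0],[-2.7,5.1,0,0],[-2.2,4.2,0,0],[-1.4,2.7,0,0],[-0.5,1.0,0,0]]

```text
clock: 4.95
position: [460.0, 318.6, 257.3]
ee_rot: [-2.054, 2.376, 0.0]
ft_force: [0.5, -0.3, -0.7]
opening: 23.4
grasp_force: 31.8
```

>>> arm_command:
  targets:
    - [[0,0,0,0],[0,0,0,0],[0,0,0,0]]

```text
clock: 5.32
position: [461.1, 316.2, 256.4]
ee_rot: [-2.05, 2.38, -0.0]
ft_force: [-0.1, 0.2, -1.0]
opening: 23.1
grasp_force: 31.8
```

```bash
python3 - <<'E'
from plant import bot
from h import *
s=bot.get_state();print(s['position'],s['opening'],s['grasp_force'],s['ft_force'])
c=bot.capture('side');np.savez('side3.npz',**c)
cv2.imwrite('pics/side3.png',cv2.resize(c['img'][190:350,140:340,::-1],None,fx=4,fy=3.75,interpolation=cv2.INTER_CUBIC)[:600])
t=bot.capture('top');np.savez('top3.npz',**t)
for X in [(460,318,100),s['position'],(s['position'][0],s['position'][1],155)]:
    p=c['K']@(c['R']@np.array(X)+c['t']);print(p[:2]/p[2], 'crop',((p[0]/p[2]-140)*4,(p[1]/p[2]-190)*3.75))
E
```

```text
[461.12774609 316.2376747  256.43245647] 23.08110326560599 31.82652398943901 [-0.11992214  0.24416087 -1.03485294]
[226.95320019 307.16514144] crop (np.float64(347.81280076781513), np.float64(439.36928038468216))
[222.25299407 273.25169059] crop (np.float64(329.0119762650221), np.float64(312.1938397133966))
[225.46241781 295.71941275] crop (np.float64(341.8496712206527), np.float64(396.44779779932935))
```

View pics/side3.png

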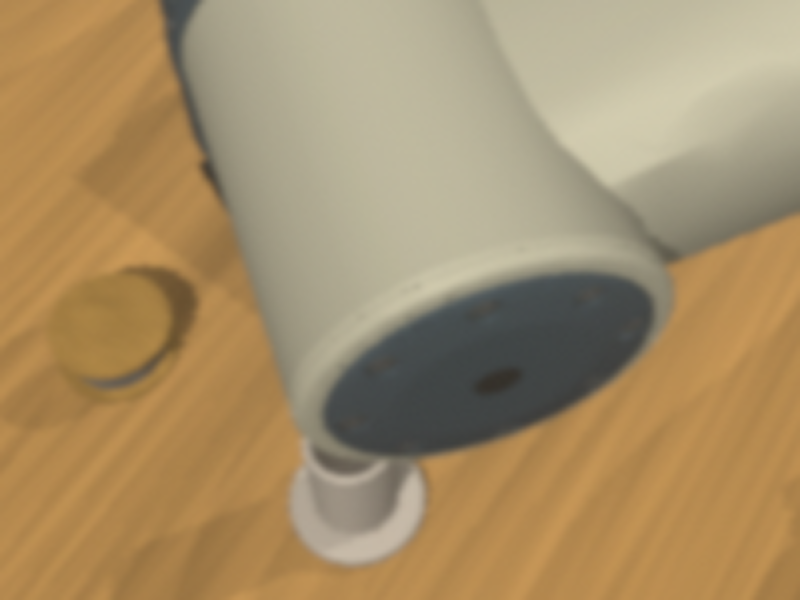

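The wrist hides the candle (holder mouth at crop (345,455), partly visible). I'll take the candle's offset in the grip from the earlier picture instead, where it was visible.

```bash
python3 - <<'E'
from h import *
c=load('side2.npz');t0=load('side0.npz');tp=load('top0.npz')
def pr(c,X): p=c['K']@(c['R']@np.array(X,float)+c['t']);return p[:2]/p[2]
im=c['img'].astype(int);hsv=cv2.cvtColor(c['img'],cv2.COLOR_RGB2HSV)
def rows(c,r0,r1):
    hsv=cv2.cvtColor(c['img'],cv2.COLOR_RGB2HSV)
    out=[]
    for r in range(r0,r1,3):
        u=[x for x in range(228,252) if hsv[r,x,1]<115 and hsv[r,x,2]>110]; out.append((r,np.mean(u).round(1) if u else None,len(u)))
    return out
print('side0',rows(t0,150,194));print('side2',rows(c,165,194))
for z in(264,210,170,114):print(z,pr(c,(620.6,13.1,z)).round(1))
# holder ring, edges: white mask -> foot & mouth ellipses
for n,c2,b in(('side',t0,(205,285,255,345)),('top',tp,(130,210,175,255))):
    x0,y0,x1,y1=b;h=cv2.cvtColor(c2['img'],cv2.COLOR_RGB2HSV)[y0:y1,x0:x1]
    m=(h[...,1]<75).astype(np.uint8);k=cv2.findContours(m,0,2)[0];k=max(k,key=cv2.contourArea).reshape(-1,2)+[x0,y0]
    print(n,'mask bbox',k.min(0),k.max(0))
    for z in(100,12):
        q=[]
        for a in np.linspace(0,6.28,60): q.append(pr(c2,(460+(27 if z>50 else 42)*np.cos(a),318+(27 if z>50 else 42)*np.sin(a),z)))
        q=np.array(q);print('  pred z',z,q.min(0).round(1),q.max(0).round(1))
E
```

```text
side0 [(150, np.float64(236.5), 8), (153, np.float64(236.5), 10), (156, np.float64(237.0), 9), (159, np.float64(237.5), 10), (162, np.float64(237.0), 9), (165, np.float64(237.0), 9), (168, np.float64(237.0), 9), (171, np.float64(238.0), 9), (174, np.float64(238.0), 9), (177, np.float64(238.0), 9), (180, np.float64(238.0), 9), (183, np.float64(238.0), 9), (186, np.float64(238.5), 8), (189, np.float64(238.5), 6), (192, None, 0)]
side2 [(165, np.float64(237.5), 6), (168, np.float64(238.0), 7), (171, np.float64(239.5), 10), (174, np.float64(239.5), 10), (177, np.float64(239.5), 10), (180, np.float64(240.0), 9), (183, np.float64(240.0), 9), (186, np.float64(240.0), 9), (189, np.float64(240.0), 7), (192, None, 0)]
264 [237.2 150. ]
210 [238.  164.8]
170 [238.6 174.9]
114 [239.3 188.2]
side mask bbox [213 297] [245 340]
  pred z 100 [215.1 296. ] [238.8 318.8]
  pred z 12 [212.  305.7] [246.2 339.5]
top mask bbox [139 221] [165 245]
  pred z 100 [137.6 225.9] [154.7 243. ]
  pred z 12 [140.4 221.3] [165.3 246.2]
```

Holder position is confirmed at (460,317). The candle sits about 3.5 mm to the -y side in the grip, so I shift +y and lower.

>>> arm_command:
  targets:
    - [[0,0.35,0,0],[0,0,-1.5,0],[0,0,-1.8,0],[0,0,-1.8,0],[0,0,-1.5,0],[0,0,-1.0,0],[0,0,0,0],[0,0,0,0]]

```text
clock: 6.42
position: [461.0, 320.8, 181.0]
ee_rot: [-2.051, 2.378, -0.0]
ft_force: [0.2, -0.3, -0.9]
opening: 23.1
grasp_force: 31.8
```

>>> arm_command:
  targets:
    - [[0,0,-1.2,0],[0,0,-1.5,0],[0,0,-1.5,0],[0,0,-1.2,0],[0,0,-0.6,0],[0,0,0,0],[0,0,0,0]]

```text
clock: 7.3
position: [460.9, 320.9, 120.8]
ee_rot: [-2.051, 2.378, -0.0]
ft_force: [-0.2, -0.7, -0.3]
opening: 23.2
grasp_force: 31.8
```

>>> arm_command:
  targets:
    - [[0,0,-0.15,0],[0,0,-0.15,0],[0,0,0,0],[0,0,0,0]]

```text
clock: 7.8
position: [460.6, 320.6, 117.3]
ee_rot: [-2.052, 2.379, -0.0]
ft_force: [-0.2, -0.7, -0.5]
opening: 23.3
grasp_force: 31.8
```

>>> arm_command:
  targets:
    - [[0,0,-0.1,0],[0,0,0,0],[0,0,0,0]]

```text
clock: 8.18
position: [460.6, 320.6, 116.3]
ee_rot: [-2.052, 2.379, -0.0]
ft_force: [-0.3, 0.8, -0.4]
opening: 22.8
grasp_force: 31.9
```

>>> arm_command:
  targets:
    - [[0,0,-0.1,0],[0,0,0,0],[0,0,0,0]]

```text
clock: 8.55
position: [460.9, 320.8, 116.2]
ee_rot: [-2.052, 2.378, -0.0]
ft_force: [-1.6, -0.8, 5.2]
opening: 23.3
grasp_force: 31.9
```

There is contact at the expected height (5 N). Releasing.

>>> arm_command:
  targets:
    - [[0,0,0,0],[0,0,0,0],[0,0,0,0],[0,0,0,0],[0,0,0,0],[0,0,0,0]]
  hand: 6.0

```text
clock: 9.3
position: [460.6, 320.6, 115.3]
ee_rot: [-2.052, 2.379, -0.0]
ft_force: [-0.3, 0.5, -0.4]
opening: 60.2
grasp_force: 0.0
```

>>> arm_command:
  targets:
    - [[0,0,1.5,0],[0,0,2.5,0],[0,0,3.0,0],[0,-2.0,3.0,0],[0,-4.5,0,0],[0,-5.0,0,0],[0,-5.0,0,0],[0,-5.0,0,0],[0,-4.5,0,0],[0,0,0,0]]

```text
clock: 10.55
position: [460.7, 58.3, 216.8]
ee_rot: [-2.047, 2.381, -0.002]
ft_force: [-0.3, 0.1, 1.0]
opening: 60.0
grasp_force: 0.0
```

```bash
python3 - <<'E'
from plant import bot
from h import *
s=bot.get_state();print(s['position'],s['opening'],s['ft_force'])
c=bot.capture('side');np.savez('side4.npz',**c);t=bot.capture('top');np.savez('top4.npz',**t)
a=cv2.resize(c['img'][230:350,130:330],None,fx=4,fy=4)[:,:400*2];b=cv2.resize(t['img'][190:270,100:300],None,fx=4,fy=4)
i=np.vstack([a,b])[:,:,::-1];cv2.imwrite('pics/c4.png',cv2.resize(i,None,fx=.75,fy=.75))
E
```

```text
[460.66007831  58.27600629 216.81618306] 60.043235765724276 [-0.30895664  0.13921062  0.95123423]
```

View pics/c4.png

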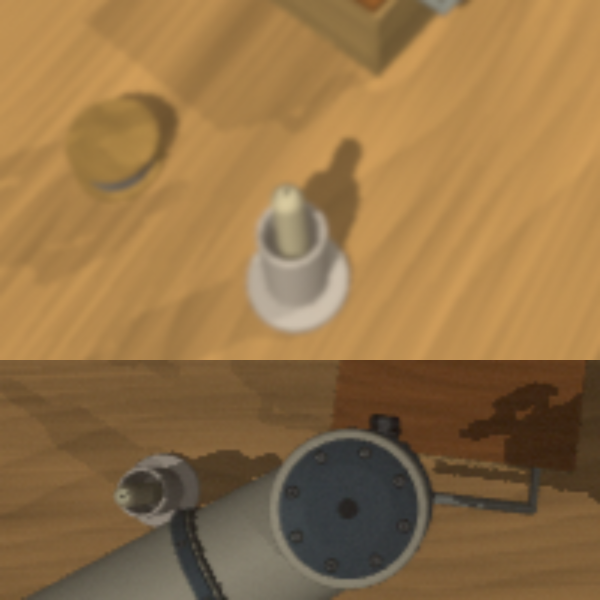

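The candle stands upright in the holder. In the side half of the picture its top is at (288,190), inside the mouth at (292,240). Now I go over the bar at about (445.5,-2.5,107), with the opening cut to 32 mm so the rear finger clears the bin wall.

>>> arm_command:
  targets:
    - [[-0.8,-3.0,-1.0,0],[-0.7,-3.1,-2.0,0],[0,0,-2.0,0],[0,0,-2.0,0],[0,0,0,0],[0,0,0,0]]
  hand: 3.2

```text
clock: 11.4
position: [446.4, 0.2, 146.3]
ee_rot: [-2.053, 2.377, -0.001]
ft_force: [-0.5, 0.4, 1.1]
opening: 31.9
grasp_force: 0.0
```

```bash
python3 - <<'E'
from plant import bot
from h import *
s=bot.get_state();print(s['position'],s['opening'],s['ft_force'])
c=bot.capture('side');np.savez('side5.npz',**c)
cv2.imwrite('pics/side5.png',cv2.resize(c['img'][100:260,200:400,::-1],None,fx=4,fy=3.75,interpolation=cv2.INTER_CUBIC))
E
```

```text
[4.46371695e+02 2.43243661e-01 1.46296362e+02] 31.940065399085615 [-0.45299227  0.39427377  1.11676248]
```

View pics/side5.png

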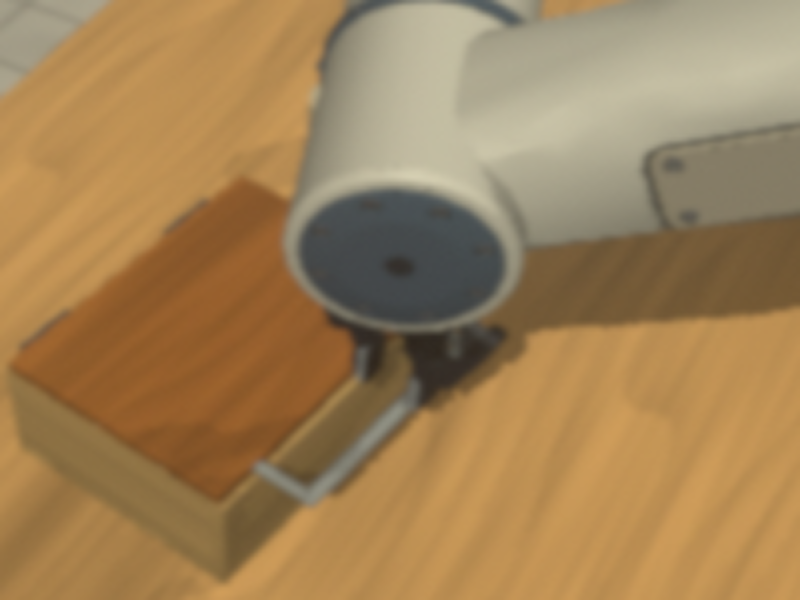

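The finger pair spans the bar at crop (415,395), with the rear finger at (370,365). Lowering.

>>> arm_command:
  targets:
    - [[0,0,-1.0,0],[0,0,-1.0,0],[0,0,-1.0,0],[0,0,0,0],[0,0,0,0]]

```text
clock: 12.08
position: [445.8, -0.4, 115.4]
ee_rot: [-2.052, 2.379, -0.0]
ft_force: [-0.3, -1.3, -0.1]
opening: 31.9
grasp_force: 0.0
```

>>> arm_command:
  targets:
    - [[0,0,-0.8,0],[0,0,-0.8,0],[0,0,-0.8,0],[0,0,0,0],[0,0,0,0]]

```text
clock: 12.7
position: [445.7, -0.4, 91.4]
ee_rot: [2.052, -2.379, 0.0]
ft_force: [1.0, -0.5, -0.5]
opening: 32.0
grasp_force: 0.0
```

>>> arm_command:
  targets:
    - [[0,0,0,0],[0,0,0,0],[0,0,0,0],[0,0,0,0],[0,0,0,0]]
  hand: 0.5
  newtons: 25

```text
clock: 13.32
position: [447.9, -0.5, 92.3]
ee_rot: [-2.051, 2.376, -0.005]
ft_force: [5.3, -2.9, -0.8]
opening: 10.8
grasp_force: 26.4
```

The bar is gripped at 10.8 mm opening. The arm was pushed +2 mm in x, so I correct that and swing up along the arc in stages.

>>> arm_command:
  targets:
    - [[0.2,0,0,0],[0,0,0,0],[0.09,-0.01,1.0,0],[0.09,-0.01,1.0,0],[0.09,-0.02,1.0,0],[0.21,-0.03,0.98,0],[0.21,-0.03,0.98,0],[0.22,-0.04,0.96,0],[0,0,0,0],[0,0,0,0]]

```text
clock: 14.58
position: [456.3, -1.7, 150.1]
ee_rot: [2.052, -2.379, -0.001]
ft_force: [-1.4, -0.7, -2.0]
opening: 10.8
grasp_force: 25.8
```

>>> arm_command:
  targets:
    - [[0.48,-0.07,1.42,0],[0.52,-0.07,1.4,0],[0.62,-0.1,1.36,0],[0.7,-0.1,1.32,0],[0.8,-0.12,1.27,0],[0.87,-0.13,1.22,0],[0.94,-0.14,1.16,0],[1.0,-0.15,1.1,0],[0,0,0,0],[0,0,0,0]]

```text
clock: 15.82
position: [513.2, -10.1, 254.3]
ee_rot: [2.051, -2.376, -0.005]
ft_force: [-15.1, 3.8, 12.8]
opening: 11.0
grasp_force: 26.0
```

The force is radial (the tool is about 3 mm inside the true arc), so I relieve that outward and continue to about 0.93 rad.

>>> arm_command:
  targets:
    - [[-0.25,0.04,0.25,0],[0.85,-0.13,0.84,0],[0.9,-0.13,0.78,0],[0.93,-0.14,0.75,0],[0.8,-0.12,0.6,0],[0,0,0,0],[0,0,0,0]]

```text
clock: 16.7
position: [548.3, -15.2, 286.2]
ee_rot: [-2.052, 2.378, -0.001]
ft_force: [-4.3, 1.1, 6.1]
opening: 10.8
grasp_force: 25.9
```

>>> arm_command:
  targets:
    - [[0.7,-0.1,0.57,0],[0.75,-0.11,0.5,0],[0.75,-0.11,0.42,0],[0.72,-0.1,0.33,0],[0,0,0,0],[0,0,0,0],[0,0,0,0],[0,0,0,0]]

```text
clock: 17.7
position: [578.5, -19.6, 304.3]
ee_rot: [-2.051, 2.377, -0.002]
ft_force: [-2.2, 0.5, 5.0]
opening: 11.0
grasp_force: 26.0
```

```bash
python3 - <<'E'
from plant import bot
from h import *
s=bot.get_state();print(s['position'],s['opening'],s['ft_force'])
for n in('side','top'):
    c=bot.capture(n);np.savez(n+'6.npz',**c)
    hsv=cv2.cvtColor(c['img'],cv2.COLOR_RGB2HSV);P=cloud(c)
    # lid: brown, saturated, above 120mm, within bin frame
    a=(P[...,0]-685)*-.989+(P[...,1]+38)*.147; b=(P[...,0]-685)*.147+(P[...,1]+38)*.989
    m=(hsv[...,1]>110)&(c['depth']>0)&(P[...,2]>125)&(a>0)&(a<200)&(abs(b)<128)&(P[...,2]<330)
    q=np.stack([a[m],P[...,2][m]],1)
    vx,vy,x0,y0=cv2.fitLine(q.astype(np.float32),cv2.DIST_HUBER,0,.01,.01).ravel()
    print(n,m.sum(),'lid angle',np.arctan(vy/vx),'pt',x0,y0)
    if n=='side': cv2.imwrite('pics/side6.png',c['img'][:,:,::-1])
E
```

```text
[578.53369572 -19.6061402  304.26239492] 11.006651815307482 [-2.20734574  0.49362744  4.9800841 ]
side 710 lid angle 1.0798292 pt 57.00595 200.75375
top 271 lid angle 1.0677754 pt 53.177025 226.5118
```

View pics/side6.png

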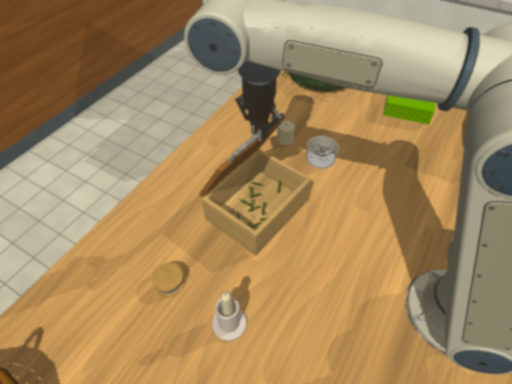

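The picture shows the lid open at about (230,165), held by the hand at (260,130), with the candle standing in the holder at (228,315). The lid fit gives 1.07 to 1.08 rad, so I ease back to about 0.78 rad.

>>> arm_command:
  targets:
    - [[-0.8,0.12,-0.42,0],[-0.79,0.12,-0.45,0],[-0.77,0.11,-0.48,0],[-0.75,0.11,-0.51,0],[-0.73,0.11,-0.54,0],[-0.71,0.11,-0.57,0],[-0.69,0.1,-0.6,0],[-0.67,0.1,-0.63,0],[0,0,0,0],[0,0,0,0]]

```text
clock: 19.05
position: [518.2, -10.8, 261.3]
ee_rot: [2.052, -2.378, -0.001]
ft_force: [-0.6, -0.7, -0.2]
opening: 10.7
grasp_force: 25.1
```

>>> arm_command:
  targets:
    - [[0,0,0,0],[0,0,0,0],[0,0,0,0],[0,0,0,0],[0,0,0,0],[0,0,0,0]]

```text
clock: 19.8
position: [518.3, -10.9, 261.5]
ee_rot: [2.052, -2.379, 0.0]
ft_force: [-2.0, 0.1, 1.9]
opening: 10.6
grasp_force: 25.2
```

```bash
python3 - <<'E'
from plant import bot
from h import *
s=bot.get_state();print(s['clock'],s['position'],s['opening'],s['ft_force'],s['grasp_force'])
print('th by TCP',np.arctan2(s['position'][2]-84.5,240-(s['position'][0]-448)/.989)-.029)
def pr(c,X): p=c['K']@(c['R']@np.array(X,float)+c['t']);return p[:2]/p[2]
for n in('side','top'):
    c=bot.capture(n)
    hsv=cv2.cvtColor(c['img'],cv2.COLOR_RGB2HSV);P=cloud(c)
    a=(P[...,0]-685)*-.989+(P[...,1]+38)*.147; b=(P[...,0]-685)*.147+(P[...,1]+38)*.989
    m=(hsv[...,1]>110)&(c['depth']>0)&(P[...,2]>125)&(a>0)&(a<200)&(abs(b)<128)&(P[...,2]<330)
    q=np.stack([a[m],P[...,2][m]],1)
    vx,vy,x0,y0=cv2.fitLine(q.astype(np.float32),cv2.DIST_HUBER,0,.01,.01).ravel()
    print(n,m.sum(),'lid angle',np.arctan(vy/vx))
    if n=='side':
        k=(P[...,2]>140)&(P[...,2]<200)&(np.hypot(P[...,0]-460,P[...,1]-318)<50)&(c['depth']>0)
        print('candle',k.sum(),np.median(P[k],0),P[k][:,2].max())
E
```

```text
19.8 [518.34978848 -10.85738064 261.46661263] 10.598024696412056 [-2.01275536  0.1115953   1.8796138 ] 25.165146589279175
th by TCP 0.7798121918066695
side 1315 lid angle 0.75899386
candle 128 [456.02343244 322.32007074 162.6443967 ] 173.4620030998899
top 2082 lid angle 0.7610357
```

The lid is held still at about 0.77 rad and the candle's height is right (top about 167 mm plus the wick). Handing in.

```bash
python3 -c "
from plant import bot
print(bot.finish_job())"
```

```text
the job is handed in; nothing more can be done
None
```

The candle stands upright in the holder and the lid was raised to about 1.08 rad, then eased back and held still at about 0.77 rad; the job was handed in at about 20 s, and no verdict was returned.

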